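# Close up the spice carrier for the trip

### The arm

A 6-joint arm with a two-finger parallel gripper is mounted at the origin on a cart in front of the work surface, level with it; the furniture and walls round the work are solid. World frame = base frame: x ahead of the robot, y to its left, z up, the work surface at z = 0. Lengths are in mm, angles in rad, forces in N, time in s.
With the tool pointing down it reaches from about 300 to 775 mm from the base axis. Payload 14.6 kg.
Tool frame: the origin (TCP) lies midway between the tips of the shut fingers; the grasp point (between the pads) lies 19 mm behind it (manip.hold_point_z is the distance from the TCP to the grasp point, in mm); z points along the fingers, y is the direction in which the jaws open and shut (so a half turn about z gives the same grasp; the last joint's range is limited). The gripper opens to 94 mm and grips with 3 to 60 N. Pads are 16 mm wide; open, the fingers measure 119 mm over their backs; the gripper's body (75 mm by 177 mm) begins 78 mm behind the grasp point.
Start: joints at [-1.228, 0.3, 1.521, -0, 1.321, -0.067], TCP at [219.126, -504.453, 205.446] pointing down, gripper open.
Joint ranges: [-3.03, 3.03], [-0.79, 2.21], [0.23, 2.52], [-1.04, 4.18], [0, 3.07], [-2.55, 2.55]. Speed limits (rad/s): [2.22, 2.22, 2.57, 3.14, 3.14, 3.14].

### API

Orientations are given as [roll, pitch, yaw] about the fixed x, y, z axes, in that order (R = Rz(yaw) Ry(pitch) Rx(roll)).
In Python, from cell import manip gives the robot as it stands.
- The arm moves only by the shell command python3 -m crank 'ROWS' [OPENING] [FORCE]. ROWS is JSON, a list of rows, each an object with "offset": the shift along the world's x, y, z in m, a list of three; "spin": the turn about the world's z in degrees. In form: [{"offset": [dx, dy, dz], "spin": spin}, ...]. A call has exactly 8 rows; each row is the pose to reach, as a shift and turn from the pose measured when the call began; what a row does not reach only later rows make up. A row lasts 1/12 s, in which the tool goes at most 41.7 mm and 7.16 degrees, less where a joint would pass 70% of its speed; a pose out of reach is approached as far as the arm can. A call with a gripper value outside its range is refused whole. OPENING is the opening, from 0 (shut) to 1 (fully open), set as the call begins (- or left out, the last holds). The fingers move at their own pace and stop on an object; FORCE is the grip in N (left out, the last holds). Time passes only in rows, so rows that repeat a pose let the fingers close, or fill a call up. It gives the time, the measured TCP pose, the force and the opening at its end, in the units of the state.
- manip.read_state(): the state, without advancing time (a new reading comes with each control period).
- manip.camera(name): name is "scene" or "top"; returns a dict with "pixels" (400x640x3 uint8, red, green, blue), "fx", "fy", "cx", "cy" (pixels), "k1" (the pictures are not rectified: a ray, as slopes to the right and down, at radius r is drawn at 1 + k1 r^2 times it, then the intrinsics apply), "extrinsics" (4x4, takes a point from world to camera coordinates). Camera axes: x right, y down, z forward; pixel columns grow to the right and rows downward; lengths in mm; the calibration is good to about 2 mm. A picture is of the moment at which its call begins. There is no depth.
- manip.sign_off(): hands the job in, once; it reports no verdict.
Trained networks look in a picture, given as the dict that the camera call returned (one of the last four; its "shot" number tells which), for a name from the list of things; names that differ only in an ending like _2 or _b are one class to them, and where a whole thing is asked for, a point or a joint stands for the part that bears it (a point fixed in the world has none). Each returns a list of dicts, best first, with "conf" (0 to 1); they miss things now and then, are a little off and sometimes report something else, mostly with a low value. They report only what shows in the picture. A call takes as long as a camera call. They do not tell look-alikes from the thing itself.
- manip.search_frame(picture, name): "location" ([x, y, z] in mm, in world coordinates, good to about 4 mm: the middle of the surface that is visible of it).
- manip.masks_of(picture, name): "mask" (400x640 bool, what is visible of it).
The state is a dict: "clock": time; "joints": joint angles; "qd": joint speeds; "effort": joint torques, N m; "eef_pos": TCP position; "eef_rot": TCP orientation; "wrist_force": force on the tool from outside, world axes, zero at the start; "moment": the same for the moment, N m; "finger_gap": finger opening in mm.
Only numpy, scipy, OpenCV 4.12 (cv2) and the standard library are available. Lean on these libraries where they do the work, as an engineer would, in place of code of your own. Each camera call takes 0.05 s, during which the arm holds its last target. There are 200 camera calls.

### The job

Get the spice carrier ready to be carried off: stand the spice jar that was left on the worktop in the carrier's row with the other two, then hold the carriage's release bar up, slide the carriage close up to the jars and let go so that the bar drops fully into the nearest notch, the last one the three jars allow. Then slide the lock on the carriage right across to its end stop; leave the three jars upright in the row, and do not knock over or shift the low tin and the pepper mill beside it.

Things in the scene. Friction and masses are not known exactly. Their poses are not given: they have to be found in the camera images.
- rack: Spice carrier, fixed: wooden board 410 mm long (y), 80 wide (x), end boards 74 high, steel side rails 24 high (toothed to 32 under the release bar), 48 apart (x -24 to 24). Origin: centre of underside, z up, +y to the end where two jars stand. Floor at z = 4 mm; +y end board's inner face at y = 187 mm. The row is from there to the carriage's plate; three jars side by side need 103 to 106 mm of it.
- jar_new_center (a point): The jar to be added: small round glass spice jar with screw cap, 104 mm high, body 36 mm in diameter up to 82 mm, cap 33 mm; the only spice jar standing on the open worktop to the right of the carrier. Point: its centre, 52 mm above its foot; z is its upright axis. About 0.11 kg.
- jar_mid_center (a point): The middle jar in the row, same shape, 90 mm high, 36 mm in diameter. Point: its centre, 45 mm above its foot.
- jar_end_center (a point): The jar next to the +y end board, same shape, 96 mm high, 36 mm in diameter. Point: its centre, 48 mm above its foot.
- carriage (a joint): Carriage travel, m: 0 = fully back, 0.112 = furthest towards the jars (+y of rack). Wooden sled, upright steel plate (46 x 80 mm) in front. Notches every 0.016 from 0, 1 mm of play each way; with three jars in the row it meets them at about 0.083 and 0.080 is the last notch. Drags about 1 N. Let go between notches, the bar slips into the nearer one; within 1 mm of a tooth's top it may perch.
- plate_face (a point): Centre of the front of the carriage's steel plate, facing the jars, 70 mm ahead (+y of the rack) of the release bar and 43 mm above the worktop. Axes as the rack's. Its y in the rack's frame is the carriage's travel less 0.5 mm.
- release_bar (a joint): Height of the release bar above its seat in a notch, m: 0 = fully dropped in, 0.014 = upper stop; from 0.009 it clears the teeth. A spring and its weight press it down with 6 N at the bottom, 8 N at the top.
- bar_grip (a point): Centre of the release bar's wooden grip: a crossbar 90 mm long (x of rack), 14 thick (y of rack), 18 high, on two steel legs over the carriage; 79 mm above the worktop when seated, its underside 30 mm above the deck. Axes as the rack's. It moves up and down, and pushed in y takes the carriage along.
- lock_slide (a joint): Travel of the lock on the carriage, m: 0 = open, 0.024 = end stop, locked. It moves across the carriage towards -x of the rack and drags with about 1 N. It can only be slid home while the bar is down, and then keeps the bar from being lifted.
- lock_grip (a point): In the middle of the length and thickness of the lock's wooden grip fin: 62 mm long (y of rack), 14 thick (x of rack), top 88 and foot 46 mm above the worktop; this point is 76 mm above the worktop, 76 mm behind (-y of rack) the release bar. Axes as the rack's.
- tin_center (a point): A low round food tin, 76 mm in diameter and 58 mm high, standing on the open worktop beside the work; bystander. Point: its centre.
- mill_center (a point): A pepper mill, waisted glass with black head, 128 mm high and 45 mm wide, beside the work; bystander. Point: its centre.
Things that resemble listed ones, but are neither listed nor needed, are in the scene too. What is shaped like the part that bears jar_mid_center but orange or turquoise is not meant.

How it is judged:
By the outcome, as a careful person would: the job done as asked, in the order asked, and still so for the second after the job is handed in, with the robot touching nothing.
It also fails if it takes over 61 s, if anything falls off the work surface, if the arm or the gripper's body presses on something with over 40 N, if the wrist force passes 120 N, or if a joint passes its speed limit or range.

## Working session

There is one attempt and no reset: what is moved stays moved. The work goes in short steps, Python scripts to look and compute and a shell command to move; the robot and the scene stay as the last step left them, time stands still between calls to the robot, and variables do not carry over. Pictures are saved under pics/ and viewed, about 8 in all and at most 12, crops included, and the job is handed in when it is done.

```bash
ls; mkdir -p pics
cat > h.py <<'E'
import numpy as np, cv2
from cell import manip
def shot(n,fn=None):
    p=manip.camera(n)
    if fn: cv2.imwrite('pics/'+fn,cv2.cvtColor(p['pixels'],cv2.COLOR_RGB2BGR))
    return p
def proj(p,X):
    E=np.array(p['extrinsics']);c=E[:3,:3]@np.array(X,float)+E[:3,3]
    s=c[:2]/c[2];s=s*(1+p['k1']*(s@s));return np.array([p['fx']*s[0]+p['cx'],p['fy']*s[1]+p['cy']])
def ray(p,uv):
    d=np.array([(uv[0]-p['cx'])/p['fx'],(uv[1]-p['cy'])/p['fy']]);s=d.copy()
    for _ in range(20): s=d/(1+p['k1']*(s@s))
    E=np.array(p['extrinsics']);R=E[:3,:3];return -R.T@E[:3,3],R.T@np.array([*s,1])
def atz(p,uv,z):
    o,d=ray(p,uv);return o+d*(z-o[2])/d[2]
E
python3 - <<'E'
from h import *
for n in('scene','top'):
    p=shot(n,n+'1.png')
    print(n,'cam pos',ray(p,(320,200))[0].round(),'k1',p['k1'])
    for nm in['rack','jar_new_center','carriage','release_bar','lock_slide','tin_center','mill_center','plate_face','bar_grip','lock_grip']:
        for r in manip.search_frame(p,nm)[:5]: print(nm,round(r['conf'],2),np.round(r['location']),proj(p,r['location']).round())
E
```

```text
pics
scene cam pos [-310.  588. 1001.] k1 -0.10262964820354786
rack 0.84 [555.  44.  31.] [290. 227.]
rack 0.58 [507. 242.  78.] [236. 255.]
carriage 0.68 [574.  21.  46.] [293. 216.]
release_bar 0.57 [563.  24.  80.] [294. 210.]
lock_slide 0.71 [590. -44.  65.] [309. 199.]
tin_center 0.64 [ 662. -188.   54.] [332. 173.]
plate_face 0.71 [561.  24.  80.] [295. 210.]
bar_grip 0.49 [563.  26.  76.] [294. 211.]
lock_grip 0.83 [592. -42.  68.] [307. 199.]
top cam pos [ 364.  -81. 1670.] k1 0.03920981680808774
rack 0.58 [558.  54.  24.] [289. 210.]
jar_new_center 0.57 [ 506. -318.  107.] [401. 224.]
carriage 0.55 [573.   9.  45.] [302. 205.]
carriage 0.54 [565.  16.  87.] [299. 206.]
release_bar 0.66 [562.  14.  84.] [299. 207.]
lock_slide 0.7 [ 600. -437.  123.] [439. 195.]
lock_slide 0.48 [597. -43.  65.] [317. 198.]
tin_center 0.61 [ 676. -201.   53.] [364. 175.]
mill_center 0.78 [ 601. -435.  123.] [438. 195.]
plate_face 0.86 [576.  -1.  46.] [305. 204.]
bar_grip 0.65 [564.  17.  83.] [298. 206.]
lock_grip 0.7 [594. -41.  62.] [316. 198.]
```

Run:
```python
import cv2,numpy as np
a=cv2.imread('pics/scene1.png');b=cv2.imread('pics/top1.png')
a=cv2.resize(a[120:300,190:430],(800,600),interpolation=cv2.INTER_CUBIC)
b=cv2.resize(b[140:275,230:460],(800,470),interpolation=cv2.INTER_CUBIC)
cv2.imwrite('pics/s1c.png',a);cv2.imwrite('pics/t1c.png',b)
```

```text
(no output)
```

View pics/s1c.png

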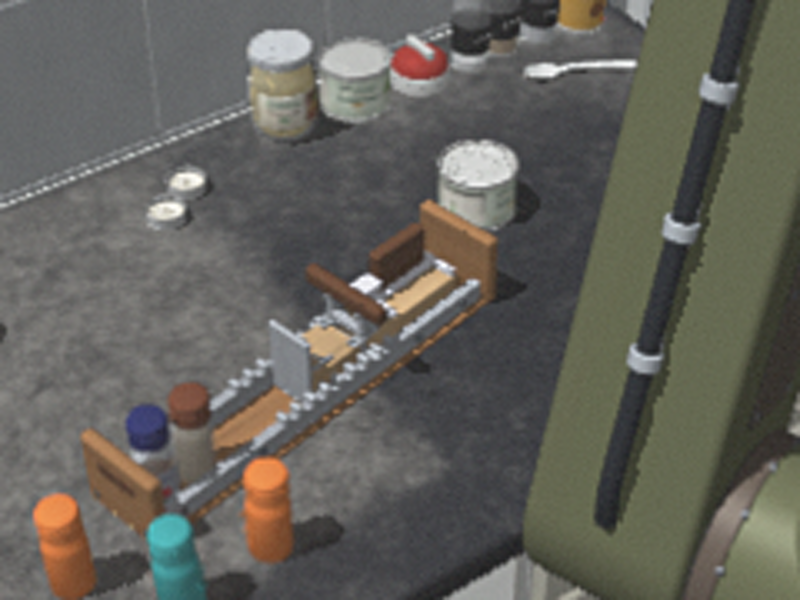

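View pics/t1c.png

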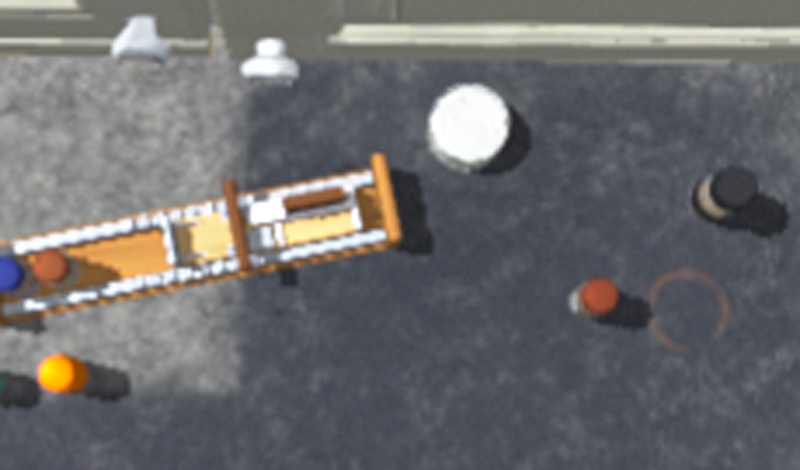

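```bash
cat > fit.py <<'E'
from h import *
from scipy.optimize import least_squares
from scipy.ndimage import map_coordinates
def box(x0,x1,y0,y1,z0,z1):
    P=[(x,y,z) for z in(z0,z1) for x,y in((x0,y0),(x1,y0),(x1,y1),(x0,y1))]
    return [(P[4+i],P[4+(i+1)%4]) for i in range(4)]+[(P[i],P[i+4]) for i in range(4)]
def model(s,u):
    b=s-70.5
    L=box(-40,40,-205,-187,10,74)+box(-40,40,187,205,10,74)
    L+=[((-40,-205,0),(-40,205,0)),((40,-205,0),(40,205,0))]
    L+=box(-45,45,b-7,b+7,70,88)+box(u-7,u+7,b-107,b-45,50,88)+box(-23,23,s-2.5,s-.5,20,83)[:4]
    return L
def pts(q,n=25):
    x,y,th,s,u=q;c,si=np.cos(th),np.sin(th)
    A=np.array(model(s,u),float);t=np.linspace(0,1,n)[None,:,None]
    P=(A[:,None,0]*(1-t)+A[:,None,1]*t).reshape(-1,3)
    return np.c_[x+c*P[:,0]-si*P[:,1],y+si*P[:,0]+c*P[:,1],P[:,2]]
def projs(p,P): return np.array([proj(p,a) for a in P])
def dt(p):
    g=cv2.resize(p['pixels'],None,fx=2,fy=2,interpolation=cv2.INTER_CUBIC)
    e=cv2.Canny(g,60,140);return cv2.distanceTransform(255-e,cv2.DIST_L2,5)/2
def fit(ps,q0):
    D=[dt(p) for p in ps]
    def f(q):
        P=pts(q);r=[]
        for p,d in zip(ps,D):
            uv=projs(p,P);r.append(map_coordinates(d,[(uv[:,1]+.5)*2-.5,(uv[:,0]+.5)*2-.5],order=1,mode='nearest'))
        return np.minimum(np.concatenate(r),6)
    return least_squares(f,q0,x_scale=[1,1,.01,1,1],diff_step=1e-3,loss='soft_l1',f_scale=.7)
E
python3 - <<'E'
from fit import *
a=shot('scene');b=shot('top')
th=.17
best={}
for ps,n in(([a,b],'both'),([a],'scene'),([b],'top')):
    R=[]
    for x in(545,557,569):
      for th in(.13,.18,.23):
        for y in (46,58): R.append(fit(ps,[x,y,th,20,15]))
    R.sort(key=lambda r:r.cost)
    for r in R[:3]: print(n,r.cost.round(1),r.x.round(3))
    best[n]=R[0].x
for p,n,(x0,y0,w,h) in((a,'s',(205,170,150,112)),(b,'t',(220,160,140,100))):
    k=5.3;im=cv2.cvtColor(p['pixels'],cv2.COLOR_RGB2BGR)[y0:y0+h,x0:x0+w]
    im=cv2.resize(im,None,fx=k,fy=k,interpolation=cv2.INTER_CUBIC)
    for uv in projs(p,pts(best['both'],40)): cv2.circle(im,tuple(int(v) for v in ((uv-[x0,y0]+.5)*k)),1,(0,255,0),-1)
    cv2.imwrite(f'pics/fit_{n}.png',im)
E
```

```text
both 421.9 [5.59702e+02 7.19990e+01 1.99000e-01 1.69680e+01 1.11610e+01]
both 421.9 [5.59704e+02 7.20190e+01 1.99000e-01 1.69430e+01 1.11410e+01]
both 421.9 [5.59704e+02 7.20000e+01 1.99000e-01 1.69670e+01 1.11530e+01]
scene 257.5 [5.58352e+02 7.36280e+01 2.06000e-01 1.80050e+01 1.25690e+01]
scene 257.5 [5.58358e+02 7.36160e+01 2.06000e-01 1.80100e+01 1.25580e+01]
scene 257.5 [5.5836e+02 7.3608e+01 2.0600e-01 1.8022e+01 1.2569e+01]
top 126.0 [5.59663e+02 7.11410e+01 1.97000e-01 1.71560e+01 9.66000e-01]
top 128.2 [5.59645e+02 7.12660e+01 1.96000e-01 1.72500e+01 1.03630e+01]
top 132.9 [ 5.5966e+02  7.1277e+01  1.9600e-01  1.7238e+01 -1.5172e+01]
```

View pics/fit_t.png

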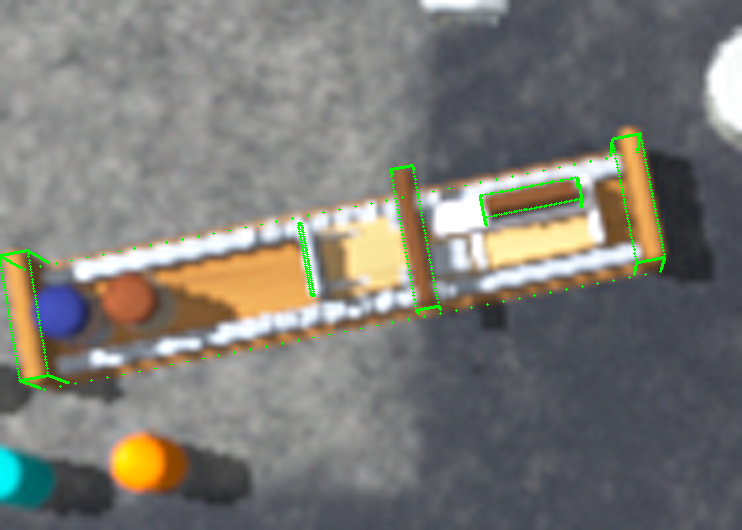

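View pics/fit_s.png

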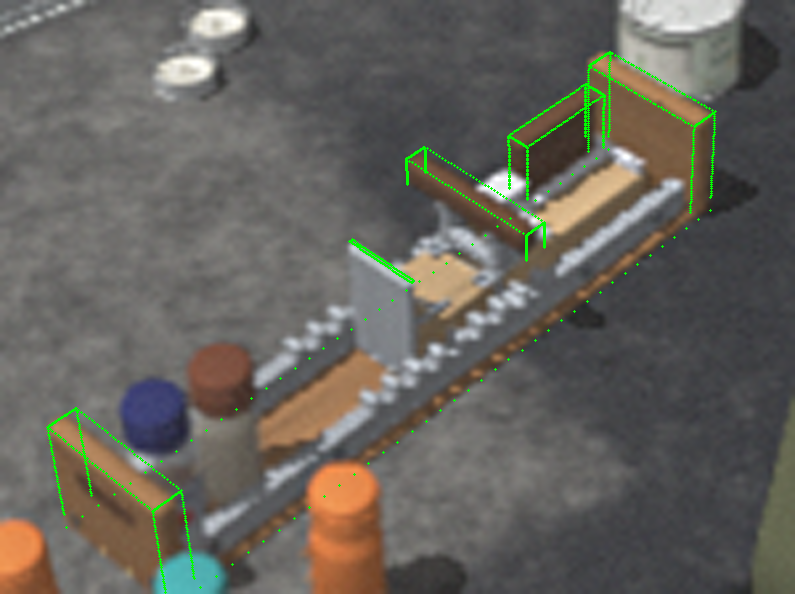

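```bash
cat > caps.py <<'E'
from h import *
Q=(559.6,72.0,.199)
def toloc(X):
    d=np.array(X)[:2]-Q[:2];c,s=np.cos(Q[2]),np.sin(Q[2]);return np.array([c*d[0]+s*d[1],-s*d[0]+c*d[1]])
def toW(l):
    c,s=np.cos(Q[2]),np.sin(Q[2]);return np.array([Q[0]+c*l[0]-s*l[1],Q[1]+s*l[0]+c*l[1]])
def cap(p,guess,ztop,hues,rad=9):
    """fit a projected cap (disc 33 mm dia, z ztop-22..ztop) to the colour blob centroid"""
    h=cv2.cvtColor(p['pixels'],cv2.COLOR_RGB2HSV);H=h[...,0].astype(int)
    u,v=proj(p,guess);Y,X=np.mgrid[:400,:640]
    m=((H>=hues[0])&(H<=hues[1])|((H>=hues[2])&(H<=hues[3])))&(h[...,1]>110)&(h[...,2]>50)&(np.hypot(X-u,Y-v)<rad)
    c=np.array([X[m].mean(),Y[m].mean()]);xy=np.array(guess[:2],float)
    t=np.linspace(0,2*np.pi,40)
    for _ in range(6):
        uv=np.array([proj(p,(xy[0]+16.5*np.cos(a),xy[1]+16.5*np.sin(a),z)) for a in t for z in(ztop-22,ztop)],np.float32)
        M=cv2.moments(cv2.convexHull(uv));g=np.array([M['m10'],M['m01']])/M['m00']
        xy+=(atz(p,c,ztop)-atz(p,g,ztop))[:2]
    return xy,m.sum(),M['m00']
E
python3 - <<'E'
from caps import *
b=shot('top');a=shot('scene')
r=(0,12,172,180);bl=(105,130,105,130)
for n,p in(('top',b),('scene',a)):
    for nm,g,z,h in(('new',(506,-315,104),104,r),('mid',(*toW((0,133)),94),94,r),('end',(*toW((0,169)),100),100,bl)):
        try:
            xy,k,e=cap(p,g,z,h);print(n,nm,xy.round(1),'loc',toloc(xy).round(1),k,round(e),proj(p,(*xy,z)).round(1))
        except Exception as ex: print(n,nm,ex)
s=manip.read_state();print({k:np.round(s[k],3) for k in('clock','joints','eef_pos','eef_rot','finger_gap')})
print(toW((0,95)),proj(a,(506,-318,104)))
for rr in manip.search_frame(b,'tin_center')[:2]+manip.search_frame(b,'mill_center')[:2]: print(rr['location'],rr['conf'])
E
```

```text
top new [ 506.  -322.3] loc [-130.5 -375.9] 85 92 [402.5 224.3]
top mid [529.8 196.6] loc [ -4.5 128. ] 84 91 [243.4 215.9]
top end [521.5 238.3] loc [ -4.5 170.6] 78 94 [230.2 218.1]
scene new [nan nan] loc [nan nan] 0 0 [nan nan]
scene mid [534.1 197.4] loc [ -0.2 128. ] 94 162 [245.3 237. ]
scene end [529.1 237.6] loc [  2.9 168.4] 69 169 [232.5 242.8]
{'clock': np.float64(1.3), 'joints': array([-1.228,  0.3  ,  1.521, -0.   ,  1.321, -0.067]), 'eef_pos': array([ 219.116, -504.483,  205.452]), 'eef_rot': array([3.142, 0.   , 0.41 ]), 'finger_gap': np.float64(94.091)}
[540.81952932 165.12515193] [397.57347834 170.55974381]
[673.6, -203.9, 54.4] 0.66
[601.4, -435.8, 123.4] 0.7caps.py:12: RuntimeWarning: Mean of empty slice.
  c=np.array([X[m].mean(),Y[m].mean()]);xy=np.array(guess[:2],float)
  ret = ret.dtype.type(ret / rcount)
caps.py:16: RuntimeWarning: invalid value encountered in divide
  M=cv2.moments(cv2.convexHull(uv));g=np.array([M['m10'],M['m01']])/M['m00']
```

```bash
python3 -m crank '[{"offset":[0.02,0.015,0],"spin":5},{"offset":[0.05,0.032,0],"spin":12},{"offset":[0.08,0.05,0],"spin":19},{"offset":[0.11,0.07,0],"spin":26},{"offset":[0.14,0.09,0],"spin":33},{"offset":[0.17,0.108,0],"spin":40},{"offset":[0.2,0.127,0],"spin":47},{"offset":[0.23,0.146,0],"spin":53}]' 0.8 30
```

```text
clock: 2.07
eef_pos: [450.5, -357.3, 205.6]
eef_rot: [3.141, 0.0, 1.341]
wrist_force: [-0.1, -1.2, 0.4]
finger_gap: 75.0
```

```bash
python3 -m crank '[{"offset":[0.016,0.01,0],"spin":6},{"offset":[0.032,0.02,0],"spin":13},{"offset":[0.048,0.03,0],"spin":20},{"offset":[0.0575,0.0363,0],"spin":24.6},{"offset":[0.0575,0.0363,-0.02],"spin":24.6},{"offset":[0.0575,0.0363,-0.04],"spin":24.6},{"offset":[0.0575,0.0363,-0.06],"spin":24.6},{"offset":[0.0575,0.0363,-0.07],"spin":24.6}]'
python3 - <<'E'
from caps import *
s=manip.read_state();print(s['eef_pos'],s['eef_rot'],s['joints'])
im=[]
for n in('scene','top'):
    p=shot(n);u,v=proj(p,(508,-321,104)).astype(int);k=cv2.cvtColor(p['pixels'],cv2.COLOR_RGB2BGR)[v-40:v+40,u-40:u+40]
    im.append(cv2.resize(k,(400,400),interpolation=cv2.INTER_CUBIC))
cv2.imwrite('pics/g1.png',np.hstack(im))
E
```

```text
clock: 2.73
eef_pos: [507.4, -320.4, 133.1]
eef_rot: [-3.14, -0.002, 1.771]
wrist_force: [-0.1, 0.2, -0.3]
finger_gap: 75.3
[ 507.35519858 -320.39534522  133.14513803] [-3.13989146e+00 -1.94546388e-03  1.77066333e+00] [-6.24325971e-01  4.76307253e-01  1.45074352e+00  7.73751486e-05
  1.21712521e+00 -8.24221517e-01]
```

View pics/g1.png

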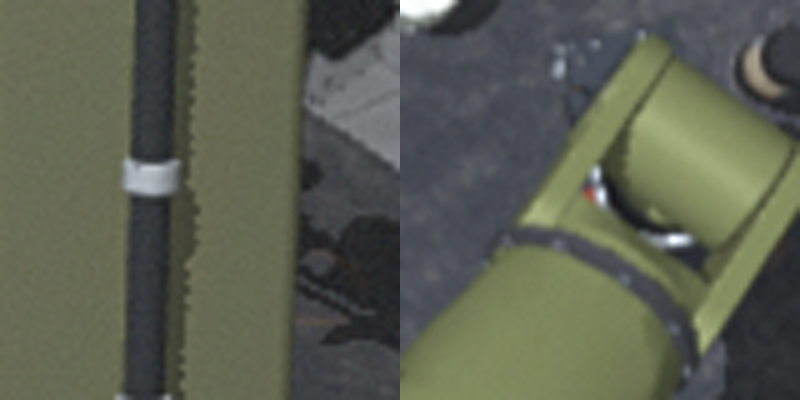

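Both views are blocked by the arm; only a sliver of red cap shows (top view, ~590,195 of the crop), where I expect it. I'll descend and grip.

```bash
python3 -m crank '[{"offset":[0.0006,-0.0006,-0.015],"spin":0},{"offset":[0.0006,-0.0006,-0.03],"spin":0},{"offset":[0.0006,-0.0006,-0.045],"spin":0},{"offset":[0.0006,-0.0006,-0.06],"spin":0},{"offset":[0.0006,-0.0006,-0.075],"spin":0},{"offset":[0.0006,-0.0006,-0.087],"spin":0},{"offset":[0.0006,-0.0006,-0.092],"spin":0},{"offset":[0.0006,-0.0006,-0.092],"spin":0}]'
python3 -m crank '[{"offset":[0,0,0],"spin":0},{"offset":[0,0,0],"spin":0},{"offset":[0,0,0],"spin":0},{"offset":[0,0,0],"spin":0},{"offset":[0,0,0],"spin":0},{"offset":[0,0,0],"spin":0},{"offset":[0,0,0],"spin":0},{"offset":[0,0,0],"spin":0}]' 0 25
```

```text
clock: 3.5
eef_pos: [507.9, -321.2, 41.7]
eef_rot: [-3.139, -0.003, 1.77]
wrist_force: [-0.9, -0.5, -0.3]
finger_gap: 75.2
clock: 4.17
eef_pos: [507.9, -321.2, 41.8]
eef_rot: [-3.139, -0.003, 1.77]
wrist_force: [-0.2, 0.8, 1.3]
finger_gap: 34.4
```

```bash
python3 -m crank '[{"offset":[0,0,0.01],"spin":0},{"offset":[0,0,0.03],"spin":0},{"offset":[0,0,0.06],"spin":0},{"offset":[0,0.01,0.09],"spin":0},{"offset":[0.002,0.035,0.12],"spin":0},{"offset":[0.004,0.065,0.13],"spin":0},{"offset":[0.006,0.1,0.13],"spin":0},{"offset":[0.008,0.135,0.13],"spin":0}]'
python3 -m crank '[{"offset":[0.002,0.035,0],"spin":0},{"offset":[0.004,0.07,0],"spin":0},{"offset":[0.006,0.105,0],"spin":0},{"offset":[0.01,0.14,0],"spin":0},{"offset":[0.014,0.175,0],"spin":0},{"offset":[0.018,0.21,0],"spin":0},{"offset":[0.02,0.24,0],"spin":0},{"offset":[0.022,0.26,0],"spin":0}]'
```

```text
clock: 4.83
eef_pos: [516.0, -185.1, 173.4]
eef_rot: [-3.141, -0.001, 1.77]
wrist_force: [1.7, -1.0, -1.8]
finger_gap: 34.9
clock: 5.5
eef_pos: [537.7, 77.6, 174.1]
eef_rot: [-3.142, -0.002, 1.771]
wrist_force: [-0.6, -0.1, -1.4]
finger_gap: 34.3
```

Run:
```python
from caps import *
s=manip.read_state();x=np.array(s['eef_pos']);print(x,s['eef_rot'],s['finger_gap'],'to go',toW((0,88))-x[:2])
im=[]
for n in('scene','top'):
    p=shot(n);u,v=proj(p,(*x[:2],x[2]+40)).astype(int);k=cv2.cvtColor(p['pixels'],cv2.COLOR_RGB2BGR)[v-50:v+50,u-40:u+40]
    im.append(cv2.resize(k,(400,500),interpolation=cv2.INTER_CUBIC))
    print(n,u,v,'axis pts in crop',[((proj(p,(*x[:2],z))-[u-40,v-50]+.5)*5).round() for z in (x[2]-41,x[2]+62)])
cv2.imwrite('pics/g2.png',np.hstack(im))
```

```text
[537.69454009  77.55965617 174.12762117] [-3.14150233e+00 -1.58590793e-03  1.77105303e+00] 34.34435034951985 to go [ 4.50881339 80.70364246]
scene 281 183 axis pts in crop [array([210., 375.]), array([202., 223.])]
top 275 209 axis pts in crop [array([220., 270.]), array([203., 250.])]
```

View pics/g2.png

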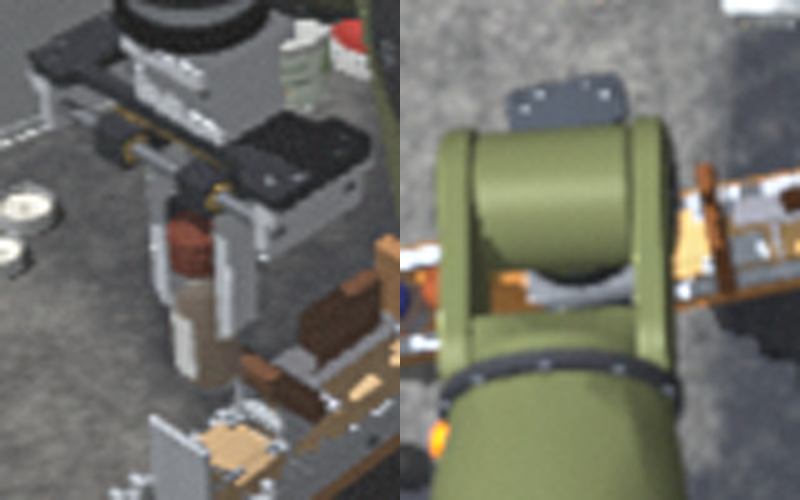

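The jar is held upright between the fingers (left crop: cap ~(193,235), foot ~(205,375)), about 2–3 mm toward +y of the tool axis. I'll place it at rack y ≈ 88.

```bash
python3 -m crank '[{"offset":[0.001,0.015,0],"spin":0},{"offset":[0.002,0.04,0],"spin":0},{"offset":[0.004,0.065,0],"spin":0},{"offset":[0.0047,0.0797,0],"spin":0},{"offset":[0.0047,0.0797,-0.015],"spin":0},{"offset":[0.0047,0.0797,-0.035],"spin":0},{"offset":[0.0047,0.0797,-0.055],"spin":0},{"offset":[0.0047,0.0797,-0.07],"spin":0}]'
python3 -m crank '[{"offset":[0,0,-0.01],"spin":0},{"offset":[0,0,-0.02],"spin":0},{"offset":[0,0,-0.03],"spin":0},{"offset":[0,0,-0.038],"spin":0},{"offset":[0,0,-0.043],"spin":0},{"offset":[0,0,-0.048],"spin":0},{"offset":[0,0,-0.05],"spin":0},{"offset":[0,0,-0.05],"spin":0}]'
```

```text
clock: 6.27
eef_pos: [542.2, 156.2, 103.0]
eef_rot: [-3.14, -0.001, 1.772]
wrist_force: [0.6, -1.1, -1.5]
finger_gap: 34.5
clock: 6.93
eef_pos: [542.2, 156.2, 52.7]
eef_rot: [-3.14, -0.001, 1.772]
wrist_force: [-0.1, 0.4, -2.1]
finger_gap: 34.7
```

```bash
python3 -m crank '[{"offset":[0,0,-0.002],"spin":0},{"offset":[0,0,-0.004],"spin":0},{"offset":[0,0,-0.005],"spin":0},{"offset":[0,0,-0.006],"spin":0},{"offset":[0,0,-0.0065],"spin":0},{"offset":[0,0,-0.0065],"spin":0},{"offset":[0,0,-0.0065],"spin":0},{"offset":[0,0,-0.0065],"spin":0}]'
```

```text
clock: 7.6
eef_pos: [542.2, 156.2, 46.3]
eef_rot: [-3.14, -0.001, 1.772]
wrist_force: [-0.6, 0.3, -1.2]
finger_gap: 34.2
```

```bash
python3 -m crank '[{"offset":[0,0,-0.0004],"spin":0},{"offset":[0,0,-0.0008],"spin":0},{"offset":[0,0,-0.001],"spin":0},{"offset":[0,0,-0.001],"spin":0},{"offset":[0,0,-0.001],"spin":0},{"offset":[0,0,-0.001],"spin":0},{"offset":[0,0,-0.001],"spin":0},{"offset":[0,0,-0.001],"spin":0}]'
```

```text
clock: 8.27
eef_pos: [542.4, 156.3, 45.7]
eef_rot: [-3.141, -0.001, 1.772]
wrist_force: [-2.3, -0.4, 5.8]
finger_gap: 34.4
```

```bash
python3 -m crank '[{"offset":[0,0,0],"spin":0},{"offset":[0,0,0],"spin":0},{"offset":[0,0,0],"spin":0},{"offset":[0,0,0],"spin":0},{"offset":[0,0,0.015],"spin":0},{"offset":[0,0,0.04],"spin":0},{"offset":[0,0,0.07],"spin":0},{"offset":[0,0,0.1],"spin":0}]' 0.6 30
python3 -m crank '[{"offset":[0,0,0.02],"spin":0},{"offset":[0,-0.03,0.03],"spin":-7},{"offset":[0,-0.07,0.03],"spin":-14},{"offset":[0,-0.11,0.03],"spin":-21},{"offset":[0,-0.15,0.03],"spin":-28},{"offset":[0,-0.19,0.03],"spin":-35},{"offset":[0,-0.23,0.03],"spin":-42},{"offset":[0,-0.27,0.03],"spin":-49}]'
python3 - <<'E'
from fit import *
from caps import cap,toW,toloc
a=shot('scene');b=shot('top')
s=manip.read_state();print(np.round(s['eef_pos'],1),s['joints'].__class__)
for n,p in(('scene',a),('top',b)):
    for nm,l,z,h in(('new',(0,88),108,(0,12,172,180)),('mid',(0,128),94,(0,12,172,180)),('end',(0,169),100,(105,130,105,130))):
        try: xy,k,e=cap(p,(*toW(l),z),z,h,7.5);print(n,nm,toloc(xy).round(1),k,round(e))
        except Exception as ex: print(n,nm,ex)
im=cv2.cvtColor(a['pixels'],cv2.COLOR_RGB2BGR)[170:282,205:355];cv2.imwrite('pics/p1.png',cv2.resize(im,None,fx=5,fy=5,interpolation=cv2.INTER_CUBIC))
E
```

```text
clock: 8.93
eef_pos: [542.0, 156.2, 146.6]
eef_rot: [-3.14, -0.001, 1.772]
wrist_force: [0.1, 0.4, -0.1]
finger_gap: 56.5
clock: 9.6
eef_pos: [541.6, -115.7, 176.6]
eef_rot: [-3.14, -0.001, 0.911]
wrist_force: [0.5, -0.1, -0.5]
finger_gap: 56.5
[ 541.5 -118.5  176.3] <class 'numpy.ndarray'>
scene new [ 2.1 84.5] 86 158
scene mid [  1.3 126.2] 84 162
scene end [  2.4 168.8] 68 169
top new [-3.8 86.6] 88 92
top mid [ -4.9 128.3] 84 91
top end [ -4.1 170.2] 77 94
```

View pics/p1.png

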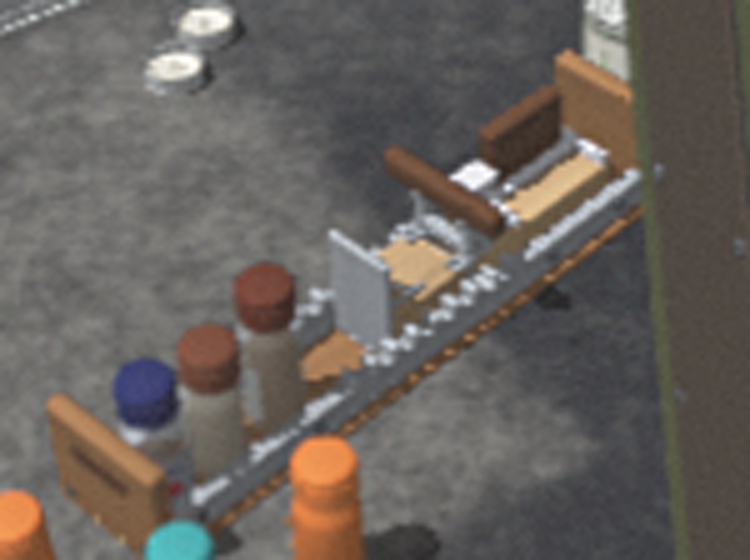

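Run:
```python
from caps import *
im=[]
for n in('scene','top'):
    p=shot(n);W=toW((0,-60));u,v=proj(p,(*W,75)).astype(int);k=cv2.cvtColor(p['pixels'],cv2.COLOR_RGB2BGR)[v-22:v+23,u-20:u+20]
    k=cv2.resize(k,(400,450),interpolation=cv2.INTER_LANCZOS4)
    for lx in(-30,-20,-10,0,10,20,30):
      for ly in (-54-22,-54+22):
        q=((proj(p,(*toW((lx,ly)),66))-[u-20,v-22]+.5)*10).astype(int);cv2.circle(k,tuple(int(t) for t in q),2,(0,255,0) if lx else (0,0,255),-1)
    im.append(k)
cv2.imwrite('pics/bar.png',np.hstack(im))
s=manip.read_state();print(s['eef_pos'],s['eef_rot'],toW((0,-54)),s['clock'])
```

```text
[ 541.77737524 -114.46173532  176.31366815] [-3.13921285e+00 -1.37983877e-03  9.16300908e-01] [570.27521491  19.06570312] 9.8
```

View pics/bar.png

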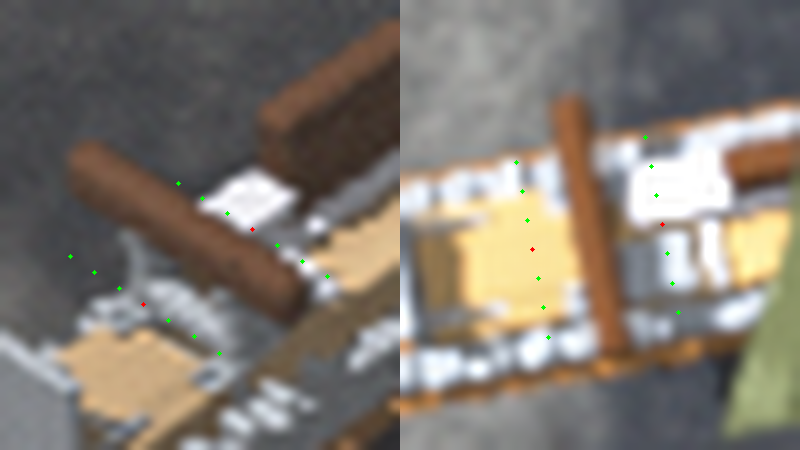

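```bash
python3 -m crank '[{"offset":[0.002,0.02,0],"spin":-6},{"offset":[0.005,0.045,0],"spin":-13},{"offset":[0.008,0.075,0],"spin":-20},{"offset":[0.012,0.105,0],"spin":-27},{"offset":[0.0155,0.125,-0.01],"spin":-34},{"offset":[0.0167,0.1312,-0.03],"spin":-41.1},{"offset":[0.0167,0.1312,-0.05],"spin":-41.1},{"offset":[0.0167,0.1312,-0.06],"spin":-41.1}]' 0.35 30
```

```text
clock: 10.47
eef_pos: [557.4, 18.9, 114.2]
eef_rot: [-3.139, 0.001, 0.203]
wrist_force: [-0.8, 0.4, -0.5]
finger_gap: 32.7
```

```bash
python3 -m crank '[{"offset":[0.001,-0.001,-0.008],"spin":0},{"offset":[0.001,-0.002,-0.016],"spin":0},{"offset":[0.001,-0.002,-0.024],"spin":0},{"offset":[0.001,-0.002,-0.032],"spin":0},{"offset":[0.001,-0.002,-0.04],"spin":0},{"offset":[0.001,-0.002,-0.045],"spin":0},{"offset":[0.001,-0.002,-0.048],"spin":0},{"offset":[0.001,-0.002,-0.048],"spin":0}]'
python3 -m crank '[{"offset":[0,0,0],"spin":0},{"offset":[0,0,0],"spin":0},{"offset":[0,0,0],"spin":0},{"offset":[0,0,0],"spin":0},{"offset":[0,0,0],"spin":0},{"offset":[0,0,0],"spin":0},{"offset":[0,0,0],"spin":0},{"offset":[0,0,0],"spin":0}]' 0 40
```

```text
clock: 11.13
eef_pos: [558.2, 16.8, 65.6]
eef_rot: [-3.138, 0.002, 0.203]
wrist_force: [-0.2, -0.2, 0.2]
finger_gap: 33.1
clock: 11.8
eef_pos: [558.0, 18.7, 66.0]
eef_rot: [-3.136, 0.001, 0.203]
wrist_force: [-2.5, 13.9, 2.3]
finger_gap: 13.4
```

```bash
python3 -m crank '[{"offset":[0,0,0.002],"spin":0},{"offset":[0,0,0.004],"spin":0},{"offset":[0,0,0.006],"spin":0},{"offset":[0,0,0.008],"spin":0},{"offset":[0,0,0.01],"spin":0},{"offset":[0,0,0.012],"spin":0},{"offset":[0,0,0.012],"spin":0},{"offset":[0,0,0.012],"spin":0}]'
```

```text
clock: 12.47
eef_pos: [558.0, 18.5, 78.0]
eef_rot: [-3.136, 0.002, 0.203]
wrist_force: [2.4, -0.1, -7.2]
finger_gap: 13.8
```

```bash
python3 -m crank '[{"offset":[-0.001,0.005,0],"spin":0},{"offset":[-0.002,0.01,0],"spin":0},{"offset":[-0.003,0.015,0],"spin":0},{"offset":[-0.0044,0.022,0],"spin":0},{"offset":[-0.0059,0.0292,0],"spin":0},{"offset":[-0.0073,0.0362,0],"spin":0},{"offset":[-0.0089,0.0441,0],"spin":0},{"offset":[-0.0089,0.0441,0],"spin":0}]'
```

```text
clock: 13.13
eef_pos: [548.5, 64.2, 77.8]
eef_rot: [-3.135, 0.002, 0.205]
wrist_force: [-1.1, 1.0, -7.2]
finger_gap: 13.7
```

```bash
python3 -m crank '[{"offset":[-0.0006,0.0026,0],"spin":0},{"offset":[-0.001,0.005,0],"spin":0},{"offset":[-0.0015,0.0075,0],"spin":0},{"offset":[-0.002,0.01,0],"spin":0},{"offset":[-0.0025,0.0122,0],"spin":0},{"offset":[-0.003,0.0145,0],"spin":0},{"offset":[-0.0034,0.0167,0],"spin":0},{"offset":[-0.0034,0.0167,0],"spin":0}]'
python3 - <<'E'
from caps import *
p=shot('scene');s=manip.read_state();x=s['eef_pos'];print(x,s['wrist_force'])
q=manip.search_frame(p,'plate_face');print([(toloc(r['location']),r['conf']) for r in q[:2]])
im=cv2.cvtColor(p['pixels'],cv2.COLOR_RGB2BGR)[165:277,205:355];cv2.imwrite('pics/p2.png',cv2.resize(im,None,fx=5,fy=5,interpolation=cv2.INTER_CUBIC))
E
```

```text
clock: 13.8
eef_pos: [545.0, 81.2, 77.8]
eef_rot: [-3.135, 0.002, 0.205]
wrist_force: [-0.7, 0.1, -7.7]
finger_gap: 13.6
[545.02172105  81.15769994  77.8198138 ] [-0.1319985  -0.31040352 -7.36653245]
[(array([-6.58263415,  4.2858987 ]), 0.75), (array([-22.32560363, 178.63901428]), 0.37)]
```

View pics/p2.png

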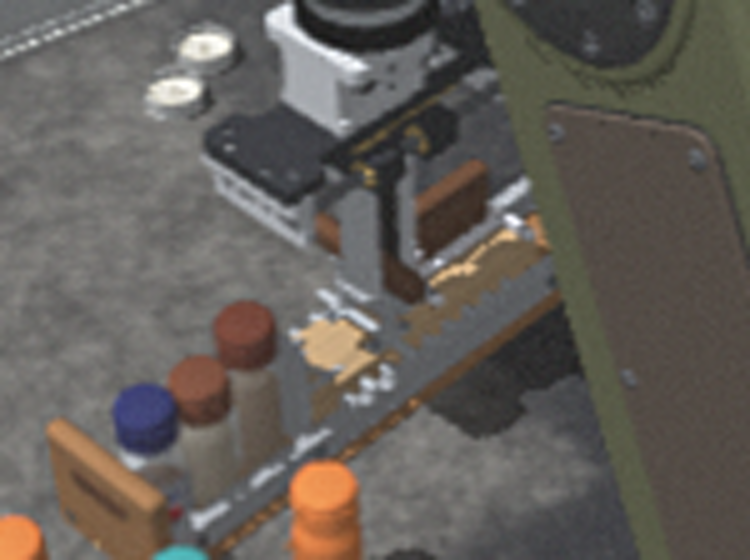

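```bash
python3 -m crank '[{"offset":[-0.0001,0.0005,0],"spin":0},{"offset":[-0.0002,0.001,0],"spin":0},{"offset":[-0.0003,0.0013,0],"spin":0},{"offset":[-0.0003,0.0015,0],"spin":0},{"offset":[-0.0003,0.0015,0],"spin":0},{"offset":[-0.0003,0.0015,0],"spin":0},{"offset":[-0.0003,0.0015,0],"spin":0},{"offset":[-0.0003,0.0015,0],"spin":0}]'
```

```text
clock: 14.57
eef_pos: [544.7, 82.6, 77.8]
eef_rot: [-3.135, 0.002, 0.205]
wrist_force: [1.2, -2.7, -6.9]
finger_gap: 13.6
```

```bash
python3 -m crank '[{"offset":[0,0,-0.002],"spin":0},{"offset":[0,0,-0.004],"spin":0},{"offset":[0,0,-0.006],"spin":0},{"offset":[0,0,-0.008],"spin":0},{"offset":[0,0,-0.01],"spin":0},{"offset":[0,0,-0.011],"spin":0},{"offset":[0,0,-0.011],"spin":0},{"offset":[0,0,-0.011],"spin":0}]'
```

```text
clock: 15.23
eef_pos: [544.7, 82.6, 66.8]
eef_rot: [-3.135, 0.002, 0.205]
wrist_force: [-0.7, -2.7, -6.0]
finger_gap: 14.0
```

```bash
python3 -m crank '[{"offset":[0,0,0],"spin":0},{"offset":[0,0,0],"spin":0},{"offset":[0,0,0],"spin":0},{"offset":[0,0,0.01],"spin":0},{"offset":[0,0,0.035],"spin":0},{"offset":[0,0,0.07],"spin":0},{"offset":[0,-0.02,0.1],"spin":7},{"offset":[0,-0.05,0.11],"spin":14}]' 0.35 30
python3 -m crank '[{"offset":[0,-0.03,0],"spin":7},{"offset":[0,-0.06,0],"spin":14},{"offset":[0,-0.09,0],"spin":21},{"offset":[0,-0.12,0],"spin":28},{"offset":[0,-0.15,0],"spin":35},{"offset":[0,-0.17,0],"spin":42},{"offset":[0,-0.18,0],"spin":49},{"offset":[0,-0.18,0],"spin":55}]'
python3 - <<'E'
from fit import *
a=shot('scene');b=shot('top');s=manip.read_state();print(s['eef_pos'],s['eef_rot'])
for ps,n in(([a,b],'both'),([a],'scene'),([b],'top')):
    R=[fit(ps,[559.6,y,.2,81,u]) for u in(8,13,18) for y in(71,73.5)];R.sort(key=lambda r:r.cost)
    for r in R[:2]:print(n,r.cost.round(),r.x.round(3))
    if n=='both': q=R[0].x
im=[]
for p,(x0,y0,w,h) in((a,(210,170,120,100)),(b,(220,160,120,100))):
    k=cv2.resize(cv2.cvtColor(p['pixels'],cv2.COLOR_RGB2BGR)[y0:y0+h,x0:x0+w],None,fx=3.33*2,fy=3.33*2,interpolation=cv2.INTER_CUBIC)
    for uv in projs(p,pts(q,30)): cv2.circle(k,tuple(int(v) for v in ((uv-[x0,y0]+.5)*6.66)),1,(0,255,0),-1)
    im.append(k[:, :])
cv2.imwrite('pics/l1.png',cv2.resize(np.vstack(im)[:, :],(720,1200))[:,:]); 
cv2.imwrite('pics/l1.png',np.hstack([cv2.resize(i,(400,333),interpolation=cv2.INTER_AREA) for i in im]))
E
```

```text
clock: 15.9
eef_pos: [546.2, 33.6, 182.5]
eef_rot: [-3.138, -0.004, 0.457]
wrist_force: [1.1, -0.1, 0.7]
finger_gap: 32.6
clock: 16.57
eef_pos: [546.1, -148.4, 183.5]
eef_rot: [-3.139, -0.004, 1.421]
wrist_force: [0.0, -0.4, 0.3]
finger_gap: 32.8
[ 546.25660706 -146.7418619   183.45296448] [-3.13878832 -0.00420226  1.41784061]
both 610.0 [5.59855e+02 7.37410e+01 2.09000e-01 7.91690e+01 1.15570e+01]
both 610.0 [5.59898e+02 7.38170e+01 2.09000e-01 7.91070e+01 1.14460e+01]
scene 405.0 [5.6116e+02 7.5087e+01 2.2100e-01 7.7185e+01 8.9820e+00]
scene 405.0 [5.61284e+02 7.50940e+01 2.21000e-01 7.69180e+01 8.95400e+00]
top 168.0 [5.58606e+02 7.25710e+01 1.95000e-01 8.05260e+01 1.44680e+01]
top 168.0 [5.58606e+02 7.25700e+01 1.95000e-01 8.05260e+01 1.44680e+01]
```

View pics/l1.png

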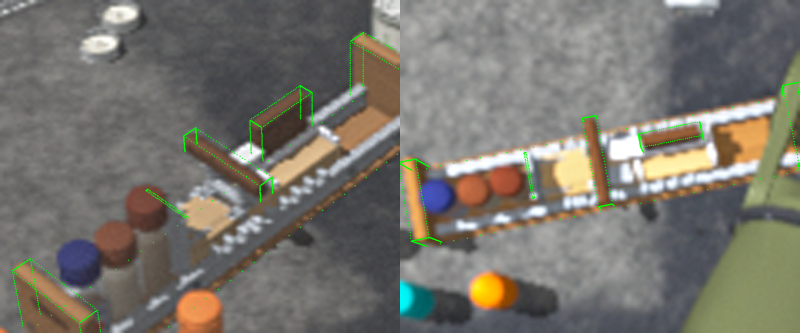

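```bash
python3 -m crank '[{"offset":[0.005,0.025,0],"spin":5},{"offset":[0.014,0.06,0],"spin":11},{"offset":[0.022,0.095,0],"spin":17},{"offset":[0.03,0.13,0],"spin":20.2},{"offset":[0.036,0.15,0],"spin":20.2},{"offset":[0.0381,0.1589,-0.02],"spin":20.2},{"offset":[0.0381,0.1589,-0.05],"spin":20.2},{"offset":[0.0381,0.1589,-0.07],"spin":20.2}]' 0.35 30
```

```text
clock: 17.33
eef_pos: [584.0, 13.6, 112.2]
eef_rot: [-3.139, -0.004, 1.768]
wrist_force: [0.3, 0.0, 0.1]
finger_gap: 32.6
```

```bash
python3 -m crank '[{"offset":[0.0003,-0.0015,-0.008],"spin":0},{"offset":[0.0003,-0.0015,-0.016],"spin":0},{"offset":[0.0003,-0.0015,-0.024],"spin":0},{"offset":[0.0003,-0.0015,-0.032],"spin":0},{"offset":[0.0003,-0.0015,-0.04],"spin":0},{"offset":[0.0003,-0.0015,-0.047],"spin":0},{"offset":[0.0003,-0.0015,-0.052],"spin":0},{"offset":[0.0003,-0.0015,-0.052],"spin":0}]'
python3 -m crank '[{"offset":[0,0,0],"spin":0},{"offset":[0,0,0],"spin":0},{"offset":[0,0,0],"spin":0},{"offset":[0,0,0],"spin":0},{"offset":[0,0,0],"spin":0},{"offset":[0,0,0],"spin":0},{"offset":[0,0,0],"spin":0},{"offset":[0,0,0],"spin":0}]' 0 25
```

```text
clock: 18.0
eef_pos: [583.9, 12.1, 59.2]
eef_rot: [-3.137, -0.005, 1.768]
wrist_force: [-0.6, -0.4, -1.3]
finger_gap: 33.4
clock: 18.67
eef_pos: [584.1, 12.1, 59.5]
eef_rot: [-3.138, -0.005, 1.768]
wrist_force: [0.6, -0.9, 2.9]
finger_gap: 14.0
```

```bash
python3 -m crank '[{"offset":[-0.004,-0.0008,0],"spin":0},{"offset":[-0.008,-0.0016,0],"spin":0},{"offset":[-0.012,-0.0024,0],"spin":0},{"offset":[-0.016,-0.0032,0],"spin":0},{"offset":[-0.02,-0.004,0],"spin":0},{"offset":[-0.0225,-0.0045,0],"spin":0},{"offset":[-0.0225,-0.0045,0],"spin":0},{"offset":[-0.0225,-0.0045,0],"spin":0}]'
```

```text
clock: 19.33
eef_pos: [561.6, 7.5, 59.6]
eef_rot: [-3.138, -0.004, 1.768]
wrist_force: [1.4, -2.1, 0.9]
finger_gap: 13.7
```

```bash
python3 -m crank '[{"offset":[-0.001,-0.0002,0],"spin":0},{"offset":[-0.002,-0.0004,0],"spin":0},{"offset":[-0.003,-0.0006,0],"spin":0},{"offset":[-0.0035,-0.0007,0],"spin":0},{"offset":[-0.0035,-0.0007,0],"spin":0},{"offset":[-0.0035,-0.0007,0],"spin":0},{"offset":[-0.0035,-0.0007,0],"spin":0},{"offset":[-0.0035,-0.0007,0],"spin":0}]'
```

```text
clock: 20.0
eef_pos: [560.7, 7.4, 59.9]
eef_rot: [3.138, -0.004, 1.768]
wrist_force: [23.2, 5.0, -12.3]
finger_gap: 13.7
```

```bash
python3 -m crank '[{"offset":[0,0,0],"spin":0},{"offset":[0,0,0],"spin":0},{"offset":[0,0,0],"spin":0},{"offset":[0,0,0],"spin":0},{"offset":[0,0,0.015],"spin":0},{"offset":[0,0,0.04],"spin":0},{"offset":[0,0,0.075],"spin":0},{"offset":[0,0,0.11],"spin":0}]' 0.35 30
python3 -m crank '[{"offset":[0,-0.03,0.01],"spin":0},{"offset":[-0.02,-0.06,0.02],"spin":0},{"offset":[-0.04,-0.09,0.02],"spin":0},{"offset":[-0.06,-0.12,0.02],"spin":0},{"offset":[-0.08,-0.15,0.02],"spin":0},{"offset":[-0.1,-0.18,0.02],"spin":0},{"offset":[-0.12,-0.21,0.02],"spin":0},{"offset":[-0.13,-0.23,0.02],"spin":0}]'
python3 - <<'E'
from fit import *
from caps import cap,toW,toloc
a=shot('scene');b=shot('top')
for ps,n in(([a,b],'both'),([b],'top')):
    R=[fit(ps,[559.6,y,.2,80,u]) for u in(-14,-11,-8) for y in(71,73.5)];R.sort(key=lambda r:r.cost);print(n,R[0].cost.round(),R[0].x.round(3))
    if n=='both': q=R[0].x
for nm in('tin_center','mill_center'): print(nm,[(np.round(r['location'],1),round(r['conf'],2)) for r in manip.search_frame(b,nm)[:2]])
k=cv2.cvtColor(a['pixels'],cv2.COLOR_RGB2BGR)[165:265,205:325];k=cv2.resize(k,(480,400),interpolation=cv2.INTER_CUBIC)
t=cv2.cvtColor(b['pixels'],cv2.COLOR_RGB2BGR)[170:250,225:305];t=cv2.resize(t,(400,400),interpolation=cv2.INTER_CUBIC)
t=t[:, :320]
cv2.imwrite('pics/f1.png',np.hstack([k,t]));print(manip.read_state()['clock'])
E
```

```text
clock: 20.67
eef_pos: [559.8, 7.4, 170.7]
eef_rot: [3.14, -0.004, 1.767]
wrist_force: [0.8, 0.3, 0.4]
finger_gap: 33.0
clock: 21.33
eef_pos: [427.6, -224.5, 190.7]
eef_rot: [3.141, -0.005, 1.766]
wrist_force: [1.2, -0.6, -0.5]
finger_gap: 32.9
both 411.0 [ 5.59609e+02  7.22290e+01  2.04000e-01  8.07250e+01 -1.16930e+01]
top 127.0 [ 5.59337e+02  7.08950e+01  2.02000e-01  8.17590e+01 -1.00330e+01]
tin_center [(array([ 677.2, -202.9,   53. ]), 0.78), (array([532.3, 164.7, 108.3]), 0.46)]
mill_center [(array([ 601.3, -435.6,  126. ]), 0.75)]
21.5333
```

View pics/f1.png

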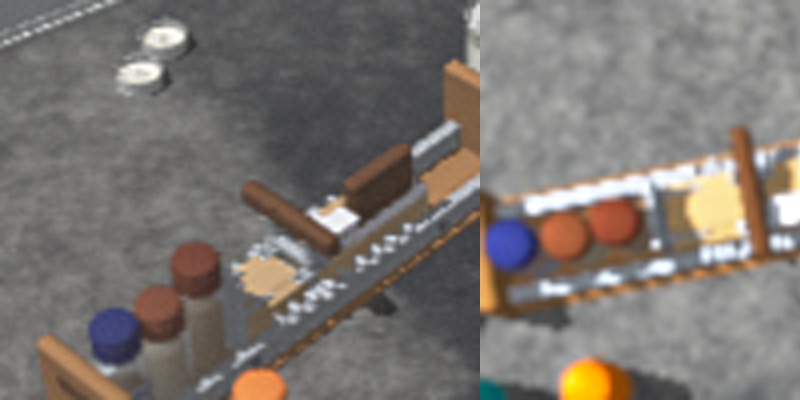

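The final picture shows three upright jars, with caps at (115,335), (160,312) and (195,268). The fin is across at (378,180), and the tin and mill have not moved. I'm handing it in.

```bash
python3 -c "
from cell import manip
print(manip.sign_off())"
```

```text
the job is handed in; nothing more can be done
None
```

I did the job in the order asked and handed it in at about 21.5 s of the 61 s allowed.

- **Jar:** The spice jar stands in the carrier's row with the other two. The final picture shows all three upright.
- **Carriage:** I held the release bar up 12 mm, slid the carriage about 65 mm from the 0.016 notch and lowered the bar. It came down the full height with the spring still pulling at about 6 N, so it had not perched on a tooth. The final fit of both pictures puts the carriage at 80.7 mm, which is the 0.080 notch within its error.
- **Lock:** I slid it 23.9 mm and it stopped against about 23 N. In the pictures the fin had moved about 23 mm.
- **Bystanders:** The mill was found where it was. The tin reads within 4 mm of its earlier readings, which is the network's own error.

**Disagreements:** The two cameras differed by up to about 4 mm on the carriage's travel part-way through, and about 1–7 mm on where the jar caps sit across the row. When I gripped the bar, it was about 2 mm further along the rack than the pictures said. I took the gripped position as the reference from then on.

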